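# Load a painting panel and hold the table easel at its set angle

### The arm

A 6-joint arm with a two-finger parallel gripper is mounted at the origin on the work surface. World frame = base frame: x ahead of the robot, y to its left, z up, the work surface at z = 0. Lengths are in m, angles in rad, forces in N, time in s.
With the tool pointing down it reaches from about 0.35 to 0.975 m from the base axis. Payload 4.9 kg.
Tool frame: the origin (TCP) lies on the mounting face of the last link; the fingertips stand 173 mm ahead of it and the grasp point (between the pads) lies 155 mm ahead of it; z points along the fingers, y is the line along which they close (so a half turn about z gives the same grasp; the last joint's range is limited). The gripper opens to 85 mm and grips with 20 to 120 N. Pads are 22 mm wide; open, the fingers measure 114 mm over their backs; the gripper's body (76 mm by 85 mm) begins 54 mm behind the grasp point. The pads swing forward as they close: fully open they stand 13 mm farther back than shut.
Start: joints at [1.049, 0.053, 1.613, -0, 1.476, -0.119], TCP at [0.245, 0.575, 0.405] pointing down, gripper open.
Joint ranges: [-3.01, 3.01], [-1.01, 2.22], [0.06, 2.58], [-1.02, 4.17], [0.09, 2.62], [-3.14, 3.14]. Speed limits (rad/s): [2.57, 2.57, 3.14, 3.14, 3.14, 3.14].

### API

Orientations are given as a rotation vector (axis times angle).
In Python, from station import monitor, eyes, finish_job gives the robot as it stands. The module is installed in compiled form; this text tells all that it offers.
- The arm moves only by the tool step_arm, never from a script. Its argument "commands" is a list of rows, each a list of 3 entries, a list of its own where there are three numbers: the opening in per cent of the stroke, from 0 (shut) to 100 (fully open), then the shift along the tool's x, y, z in mm, then the turn about the tool's z in degrees. In form: [[hand, [x, y, z], yaw], ...]. A call has 1 to 12 rows; each row is the pose to reach, as a shift and turn from the pose commanded when the call began, along the tool's axes at that moment; what a row does not reach only later rows make up. A row lasts 1/8 s, in which the tool goes at most 62.5 mm and 10.7 degrees, less where a joint would pass 70% of its speed; a pose out of reach is approached as far as the arm can. A call with a gripper value outside its range is refused whole. The fingers move at their own pace and stop on an object; "squeeze" is the grip in N (left out, the last holds). Time passes only in rows, so rows that repeat a pose let the fingers close. It gives the time, the measured TCP pose, the force, the opening and the grip force at its end, in the units of the state.
- monitor.get_obs(): the state, without advancing time (a new reading comes with each control period).
- eyes.get_image(name): name is "side" or "top" or "wrist"; returns the picture (384x512x3 uint8, red, green, blue); there is no depth.
- eyes.camera_info(name): a dict with "camera_matrix" (3x3 intrinsics, pixels), "extrinsics" (4x4, takes a point from camera to world coordinates). Camera axes: x right, y down, z forward; pixel columns grow to the right and rows downward; lengths in m; the calibration is good to about 2 mm. A picture is of the moment at which its call begins: read the wrist's pose just before it. camera_info takes no time and is no camera call; for the wrist camera it gives the pose at the moment of the call.
- finish_job(): hands the job in; it is judged then, once.
The state is a dict: "t": time; "q": joint angles; "dq": joint speeds; "effort": joint torques, N m; "tool_pos": TCP position; "tool_rot": TCP orientation; "contact_force": force on the tool from outside, world axes, zero at the start; "wrist_torque": the same for the moment, N m; "opening": finger opening in m; "grip_force": force on a finger pad.
Only numpy, scipy, OpenCV 4.12 (cv2) and the standard library are available. Lean on these libraries where they do the work, as an engineer would, in place of code of your own. Each camera call takes 0.05 s, during which the arm holds its last target. There are 200 camera calls.

### The job

Lay the small oblong panel, white face up, flat on the lowered board of the table easel, midway along the ledge with one short edge against it, and let go of it. Then take the board by its wooden rail, swing it up until it is in line with the steel set-arm at its side, and finish while still holding it steady there with the fingers, the panel resting on it. Leave the set-arm and everything else on the table where they are.

Things in the scene. Friction and masses are not known exactly. Their poses are not given: they have to be found in the camera images.
- panel_center (a point): The small oblong cradled painting panel: white primed face 6 mm thick on top of a light wooden frame, 90 mm long (its x) x 60 mm wide (its y) x 24 mm thick (its z, which points out of the white face), about 80 g, loose, lying flat on the table white face up. The point is its centre, 12 mm above its underside. The other panel is square.
- square_center (a point): A square cradled panel of the same make, 80 x 80 x 24 mm, lying flat and loose on the table; not part of the job. The point is its centre, 12 mm above its underside. It may lie on either of the two spots, near or far, where the panels lie.
- board (a joint): Hinge of the easel's board, rad: 0 = lowered, level on the easel's box (220 x 300 mm, 60 mm high, fixed); grows to 1.3 as the edge nearest the robot swings up and away. Starts lowered. Turns freely: the board (light wood, 200 mm from hinge to front edge, 280 mm wide, 10 mm thick, about 0.45 kg with its rail) falls shut if let go.
- hinge (a point): Middle of the hinge axis: level, 62 mm above the table, along the board's edge farthest from the robot, at its underside. Axes turn with the board: x in the board's plane from rail to hinge (away from the robot), y along the hinge axis, z out of the board's upper face.
- rail (a point): Centre of the wooden rail that swings the board: round bar, 12 mm diameter, 124 mm long, parallel to the hinge, 250 mm from it and 5 mm above the board's underside, held 50 mm clear of the board's front edge by two steel brackets 12 mm wide, 60 mm either side of here. 67 mm above the table when lowered, free below. A gripper pinching it can turn around it. Axes as hinge.
- ledge (a point): Foot of the ledge, at its middle, where its face meets the board's upper face; 72 mm above the table when lowered, 18 mm from the hinge axis towards the rail. The ledge is 12 mm thick, 260 mm long, stands 14 mm above the board. Axes as hinge: the board lies to -x, so a seated panel's centre is 45 mm to -x and 12 mm to z from here, its long side along x.
- setarm (a joint): Set-arm angle, rad, on the board's scale and axis: equal readings mean in line. Flat steel bar 250 mm long, 12 mm high, 5 mm thick, pivoted on the hinge axis outside the board's edge, 160 mm to the -y side of the hinge's middle, by a thin dark steel quadrant. Held by friction, raised 0.55 to 0.95; do not move it.
- setarm_tip (a point): Free end of the set-arm, a disc 22 mm in diameter; 250 mm from the hinge axis and level with the middle of the rail (but 160 mm to its -y side) when the board is in line.
- tube: Aluminium paint tube with a white cap, 115 mm long, 24 mm high, lying to the left in front of the easel; not part of the job. Origin: under its middle.
- medium: Amber glass jar with black cap, 48 mm in diameter, 75 mm high, on the left beyond the panels; not part of the job. Origin: centre of its underside.
- dipper: Small steel cup, 56 mm in diameter, 30 mm high, in front on the right; not part of the job. Origin: centre of its underside.
Mind the look-alikes: they are no part of the job. Leave any green look-alike of the part that bears panel_center alone.

How it is judged:
On the way:
1. the panel lies on the lowered board against the ledge, white face up, let go (x of panel_center in the frame of ledge between -0.061 and -0.04 m and y of panel_center in the frame of ledge between -0.045 and 0.045 m and z of panel_center in the frame of ledge between 0.006 and 0.018 m and angle between the x axis of panel_center and the x axis of ledge, either way round below 0.2 rad and angle between panel_center's own z axis and vertical below 1.25 rad and contact force between the fingers and panel below 0.2 N and value of joint board below 0.05 rad), for 0.3 s.
At the end, for the whole second after the job is handed in: Board within 0.07 rad of the set-arm, still, carried by the fingers (over 0.8 N). Panel flat on it, white face up, untouched, square to the ledge within 0.2 rad, short edge within 16 mm of the ledge, centre within 45 mm of its middle. Set-arm and bystanders unmoved (12 and 30 mm) (x of panel_center in the frame of ledge between -0.061 and -0.04 m and y of panel_center in the frame of ledge between -0.045 and 0.045 m and z of panel_center in the frame of ledge between 0.006 and 0.018 m and angle between the x axis of panel_center and the x axis of ledge, either way round below 0.2 rad and angle between panel_center's own z axis and vertical below 1.25 rad and contact force between the fingers and panel below 0.2 N and angle between the x axis of ledge and the x axis of setarm_tip, either way round below 0.07 rad and value of joint board above 0.45 rad and velocity of joint board between -0.05 and 0.05 rad/s and contact force between the fingers and board above 0.8 N and linear speed of panel below 0.03 m/s); the arm keeps its last pose, push and grip.
It fails at once if the set-arm is moved (distance of setarm_tip from where it was at the start of the episode above 0.012 m).
It fails at once if a bystander is moved by more than 30 mm (distance of any of square_center, tube, medium, dipper from where it was at the start of the episode above 0.03 m).
It also fails if it takes over 51 s, if anything falls off the work surface, if the arm or the gripper's body presses on something with over 40 N, if the wrist force passes 120 N, or if a joint passes its speed limit or range.

## Working session

There is one attempt and no reset: what is moved stays moved. The work goes in short steps, Python scripts to look and compute and a tool call to move; the robot and the scene stay as the last step left them, time stands still between calls to the robot, and variables do not carry over. Pictures are saved under pics/ and viewed, at most 10 in all, crops included, and the job is handed in when it is done.

Besides the shell and the picture viewer there is one more tool, called as a command line: name --argument value ..., lists and objects as JSON in quotes. step_arm: Moves the arm, as the interface text tells. Its arguments: {"type":"object","properties":{"commands":{"type":"array"},"squeeze":{"type":"number"}},"required":["commands"]}

```bash
mkdir -p pics; cat > h.py <<'E'
import numpy as np,cv2
from scipy.spatial.transform import Rotation as R
from station import monitor,eyes
def snap(n,f):
    im=eyes.get_image(n); cv2.imwrite('pics/'+f,im[:,:,::-1]); return im
def ray(n,u,v,info=None):
    c=info or eyes.camera_info(n);K=np.array(c['camera_matrix']);E=np.array(c['extrinsics'])
    d=E[:3,:3]@np.linalg.solve(K,[u,v,1]); return E[:3,3],d
def onz(n,u,v,z,info=None):
    o,d=ray(n,u,v,info); return o+d*(z-o[2])/d[2]
def proj(n,P,info=None):
    c=info or eyes.camera_info(n);K=np.array(c['camera_matrix']);E=np.array(c['extrinsics'])
    p=K@(E[:3,:3].T@(np.array(P)-E[:3,3])); return p[:2]/p[2]
def tri(n1,p1,n2,p2):
    a,d=ray(n1,*p1);b,e=ray(n2,*p2)
    d/=np.linalg.norm(d);e/=np.linalg.norm(e)
    s=np.linalg.lstsq(np.c_[d,-e],b-a,rcond=None)[0];p,q=a+s[0]*d,b+s[1]*e
    return (p+q)/2,np.linalg.norm(p-q)
E
python3 - <<'E'
from h import *
np.set_printoptions(precision=3,suppress=True)
a=snap('top','top1.png');b=snap('side','side1.png')
for n in('top','side'):print(eyes.camera_info(n))
o=monitor.get_obs();print(o['tool_rot'],R.from_rotvec(o['tool_rot']).as_matrix(),o['t'])
E
```

```text
{'camera_matrix': array([[472.262,   0.   , 251.12 ],
       [  0.   , 472.262, 193.838],
       [  0.   ,   0.   ,   1.   ]]), 'extrinsics': array([[-0.005, -0.988,  0.156,  0.313],
       [-1.   ,  0.004, -0.003,  0.025],
       [ 0.002, -0.156, -0.988,  1.403],
       [ 0.   ,  0.   ,  0.   ,  1.   ]])}
{'camera_matrix': array([[444.015,   0.   , 246.976],
       [  0.   , 444.015, 185.348],
       [  0.   ,   0.   ,   1.   ]]), 'extrinsics': array([[ 0.964, -0.193,  0.182,  0.279],
       [-0.265, -0.696,  0.668, -0.804],
       [-0.002, -0.692, -0.722,  0.986],
       [ 0.   ,  0.   ,  0.   ,  1.   ]])}
[-0.628 -3.078  0.003] [[-0.92   0.392 -0.001]
 [ 0.392  0.92  -0.002]
 [ 0.    -0.002 -1.   ]] 0.1
```

View pics/top1.png

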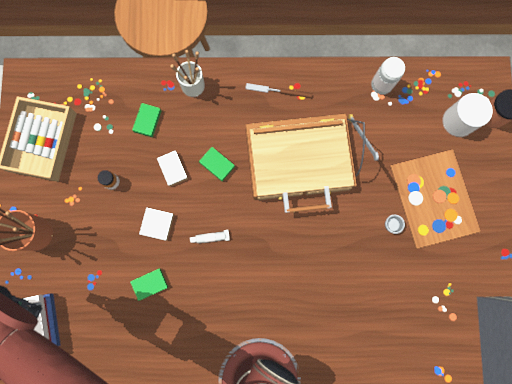

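View pics/side1.png

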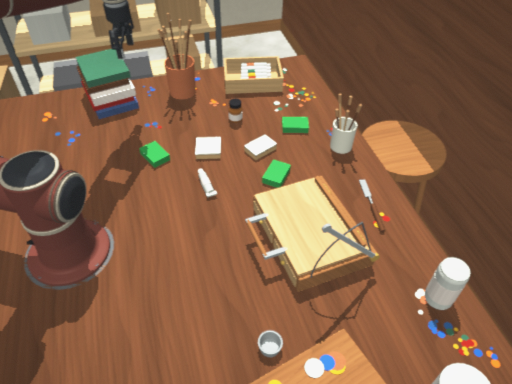

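The top view shows two white panels: one at (172,168), which looks oblong, and one at (157,224), which looks square. Green look-alikes are at (147,120), (217,164) and (149,284). The easel is at about (302,158), its rail at (308,209) and the set-arm at about (366,140), with its tip near (375,156). Next I'll measure these and check the choice in a close crop.

```bash
python3 - <<'E'
from h import *
np.set_printoptions(precision=4,suppress=True)
a=cv2.imread('pics/top1.png');b=cv2.imread('pics/side1.png')
for n,im in(('top',a),('side',b)):
    hsv=cv2.cvtColor(im,cv2.COLOR_BGR2HSV)
    m=((hsv[...,2]>205)&(hsv[...,1]<40)).astype(np.uint8)
    for c in cv2.findContours(m,0,2)[0]:
        if cv2.contourArea(c)<200: continue
        r=cv2.minAreaRect(c); P=np.array([onz(n,*p,.024)[:2] for p in cv2.boxPoints(r)])
        print(n,r[0],'c',P.mean(0),'sides',np.linalg.norm(P[1]-P[0]),np.linalg.norm(P[2]-P[1]),'ang',np.degrees(np.arctan2(*(P[1]-P[0])[::-1])))
S=4
c1=cv2.resize(a[140:250,130:240],None,fx=5,fy=5,interpolation=2)
c2=cv2.resize(a[105:225,235:395],None,fx=5,fy=5,interpolation=2)
cv2.imwrite('pics/c1.png',c1);cv2.imwrite('pics/c2.png',c2)
c3=cv2.resize(b[170:295,235:385],None,fx=4.8,fy=4.8,interpolation=2);cv2.imwrite('pics/c3.png',c3)
E
```

```text
top (208.99539184570312, 235.9169158935547) c [0.4071 0.1439] sides 0.1122415668374501 0.02956409964624573 ang -87.08488606662084
top (155.5294189453125, 223.38238525390625) c [0.4446 0.3006] sides 0.08200974491041386 0.0825350606532014 ang -12.299562407566365
top (171.5, 167.50003051757812) c [0.6114 0.2575] sides 0.06171343524577671 0.09182078670183876 ang -66.23724829412329
top (25.066036224365234, 131.01885986328125) c [0.7258 0.7011] sides 0.11768526452195496 0.02086793919604431 ang -11.600619970837272
top (474.5, 109.5) c [ 0.7879 -0.6608] sides 0.10729847071153593 0.10501912690788377 ang -90.22571218272675
top (392.70001220703125, 67.4000244140625) c [ 0.9241 -0.4186] sides 0.0743867521755936 0.06683698903007135 ang -62.867427665846854
side (464.5, 373.0) c [ 0.8212 -0.5727] sides 0.10607196493327718 0.04494743795860363 ang -15.412184233348915
side (314.0000305175781, 367.5000305175781) c [ 0.5158 -0.4765] sides 0.04039738410541103 0.03931572761549104 ang 27.17438148773469
side (454.5, 269.0) c [ 0.9508 -0.3381] sides 0.0750483426144355 0.06932372060096108 ang -15.450403507653828
side (207.5, 145.5) c [0.4438 0.296 ] sides 0.08383015219006307 0.08471854457199243 ang -15.51842531849654
side (260.27069091796875, 144.07960510253906) c [0.6134 0.2564] sides 0.11065724127327939 0.06806420410075023 ang 24.27504325115906
side (255.41038513183594, 69.93868255615234) c [0.7226 0.6938] sides 0.12089576568532717 0.1136749813425615 ang -10.90060495257147
side (259.0, 44.0) c [0.7957 0.8913] sides 0.32393030042117493 0.22453644899431924 ang -15.62177484219631
```

View pics/c1.png

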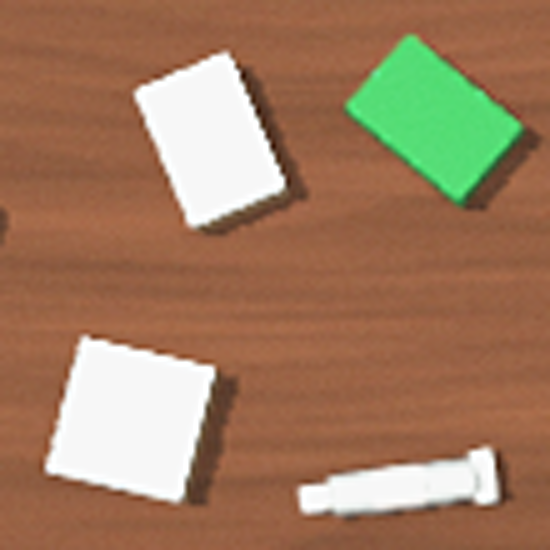

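View pics/c2.png

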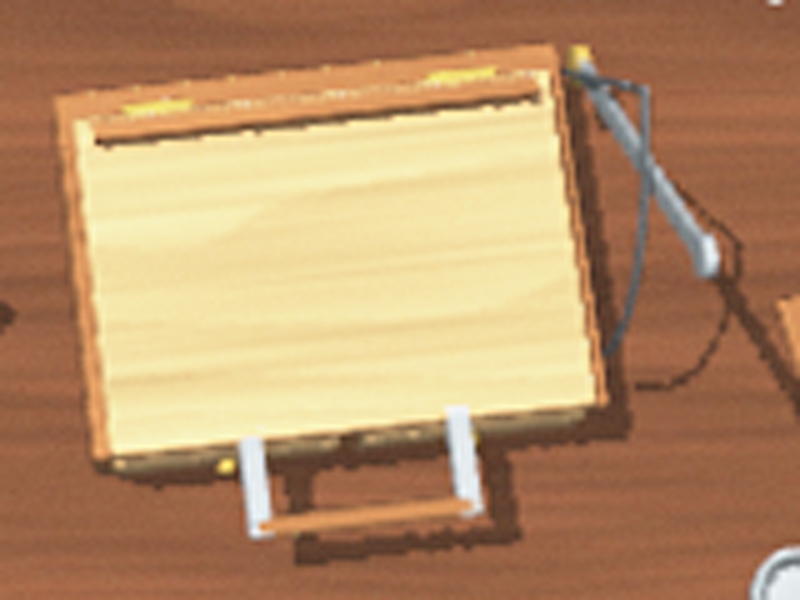

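View pics/c3.png

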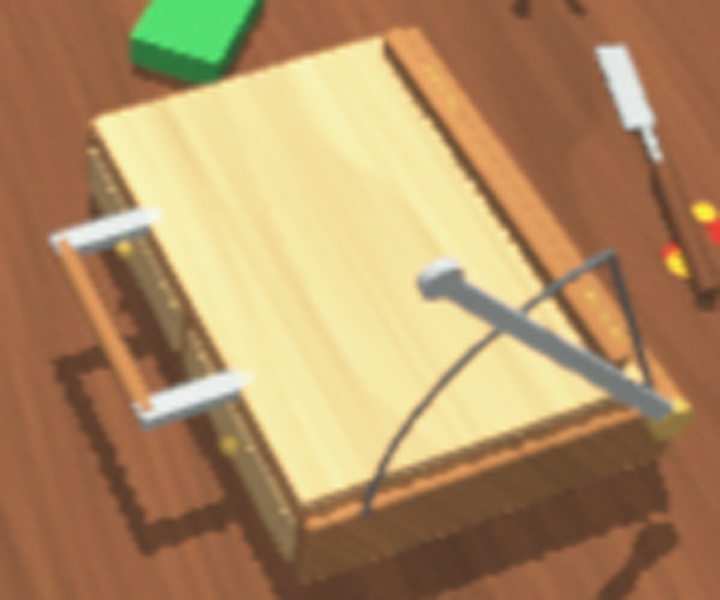

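The crop confirms the choice. The far white panel at about (172,168) is oblong and the near one at (157,224) is square. The rail ends are at about (286.6,210.4) and (330,206.4), and the set-arm tip is at top (377,155) and side (326.7,228.3).

```bash
python3 - <<'E'
from h import *
np.set_printoptions(precision=4,suppress=True)
t=lambda x,y,z:onz('top',235+x/5-.4,105+y/5-.4,z)
s=lambda x,y,z:onz('side',235+x/4.8-.4,170+y/4.8-.4,z)
for n,p,q in(('rail top',t(262,527,.067),t(472,507,.067)),('rail side',s(65,243,.067),s(143,405,.067)),
 ('front top',t(112,455,.072),t(597,402,.072)),('front side',s(97,122,.072),s(307,502,.072)),
 ('ledge foot',t(97,145,.072),t(540,103,.072)),('board back edge',t(75,118,.072),t(548,70,.072))):
    d=q-p;print(n,(p+q)/2,'len',np.linalg.norm(d),'yaw of x',np.degrees(np.arctan2(d[0],-d[1])))
tip,e=tri('top',(235+707/5-.4,105+255/5-.4),'side',(235+440/4.8-.4,170+280/4.8-.4));print('tip',tip,e)
for f,nm in((t,'t'),):print('pivot',t(580,60,.062))
E
```

```text
rail top [ 0.4823 -0.1413  0.067 ] len 0.12052105533743822 yaw of x 5.208808543720465
rail side [ 0.4837 -0.1368  0.067 ] len 0.1158907221517518 yaw of x 5.03492117088253
front top [ 0.5327 -0.135   0.072 ] len 0.2794179815367433 yaw of x 6.050125178824678
front side [ 0.5345 -0.138   0.072 ] len 0.2764524157763172 yaw of x 6.18695028822698
ledge foot [ 0.7127 -0.118   0.072 ] len 0.26006390547015595 yaw of x 5.3550279019041716
board back edge [ 0.7309 -0.1143  0.072 ] len 0.2784604077107784 yaw of x 5.759500581348999
tip [ 0.5894 -0.2906  0.2548] 7.555431254778976e-05
pivot [ 0.7541 -0.2741  0.062 ]
```

step_arm --commands '[[100,[-40,-12,10],-5],[100,[-95,-30,22],-14],[100,[-150,-48,34],-23],[100,[-205,-66,46],-32],[100,[-260,-84,58],-40],[100,[-315,-102,70],-47],[100,[-370,-120,82],-47],[100,[-420,-136,94],-47],[100,[-450,-146,100],-47],[100,[-462,-149,100],-47],[100,[-462,-149,100],-47],[100,[-462,-149,100],-47]]'

```text
t: 1.6
tool_pos: [0.6109, 0.2578, 0.3051]
tool_rot: [-0.653, 3.073, 0.001]
contact_force: [-0.3, -0.1, 0.9]
opening: 0.0852
grip_force: 0.0
```

```bash
cat > rel.py <<'E'
from h import *
def rel(target,yang):
    o=monitor.get_obs();M=R.from_rotvec(o['tool_rot']).as_matrix();p=o['tool_pos']
    a=np.degrees(np.arctan2(M[1,1],M[0,1])); d=(yang-a+90)%180-90
    print('t',round(o['t'],2),'pos',np.round(p,4),'yang',round(a,1),'shift mm',np.round(1000*M.T@(np.array(target)-p),1),'yaw',round(-d,1),'q',np.round(o['q'],2))
E
python3 - <<'E'
from rel import *
np.set_printoptions(precision=4,suppress=True)
i=eyes.camera_info('wrist');im=snap('wrist','w1.png')
hsv=cv2.cvtColor(im,cv2.COLOR_RGB2HSV)
m=((hsv[...,2]>200)&(hsv[...,1]<40)).astype(np.uint8)
for c in cv2.findContours(m,0,2)[0]:
    if cv2.contourArea(c)<1000: continue
    r=cv2.minAreaRect(c); P=np.array([onz('wrist',*p,.024,i)[:2] for p in cv2.boxPoints(r)])
    e=P[1]-P[0],P[2]-P[1]
    print(r[0],P.mean(0),[(np.linalg.norm(v),np.degrees(np.arctan2(v[1],v[0]))) for v in e])
rel([.612,.2575,.176],114)
E
```

```text
(253.0, 191.0) [0.6135 0.2593] [(np.float64(0.057217690266818555), np.float64(113.95266046670767)), (np.float64(0.08827598892433558), np.float64(25.657649686861927))]
(387.7501220703125, 25.8516845703125) [0.4481 0.3014] [(np.float64(0.07601050277663629), np.float64(162.61358115317566)), (np.float64(0.07607356982351807), np.float64(80.82409682777502))]
t 1.65 pos [0.6108 0.2579 0.3051] yang 114.0 shift mm [ -0.9  -0.9 129.1] yaw 0.0 q [ 0.29  0.22  1.6   0.    1.32 -1.7 ]
```

View pics/w1.png

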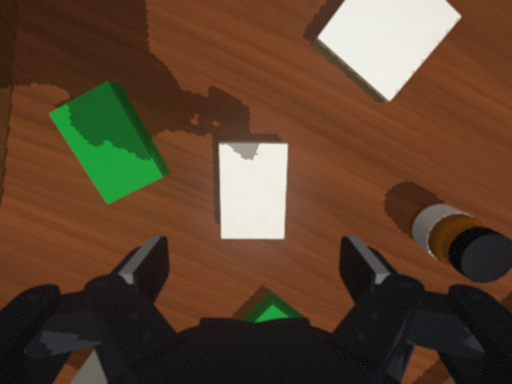

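The wrist view shows the white oblong panel at (253,191), upright and squared between the open fingers. The square panel is at top right, the green block is at (108,142), and both fingers are clear. I'll descend and grip.

step_arm --commands '[[100,[-1.5,-0.5,40],0],[100,[-1.5,-0.5,80],0],[100,[-1.5,-0.5,110],0],[100,[-1.5,-0.5,125],0],[100,[-1.5,-0.5,129],0],[100,[-1.5,-0.5,129],0],[0,[-1.5,-0.5,129],0],[0,[-1.5,-0.5,129],0],[0,[-1.5,-0.5,129],0],[0,[-1.5,-0.5,129],0],[0,[-1.5,-0.5,129],0],[0,[-1.5,-0.5,129],0]]' --squeeze 30

```text
t: 3.15
tool_pos: [0.6139, 0.2571, 0.1774]
tool_rot: [-0.65, 3.071, 0.0]
contact_force: [-1.0, -0.3, 5.0]
opening: 0.059
grip_force: 34.3
```

```bash
python3 -c "
from rel import *
rel([.612,.257,.40],95.8)
rel([.6615,-.113,.40],95.8)"
```

```text
t 3.15 pos [0.6139 0.2571 0.1774] yang 113.9 shift mm [   1.3    0.6 -222.6] yaw 18.1 q [ 0.28  0.37  1.65  0.    1.12 -1.7 ]
t 3.15 pos [0.6139 0.2571 0.1774] yang 113.9 shift mm [ 106.  -357.7 -222.7] yaw 18.1 q [ 0.28  0.37  1.65  0.    1.12 -1.7 ]
```

step_arm --commands '[[0,[0,0,-25],0],[0,[0,0,-75],0],[0,[4,-15,-125],2],[0,[16,-55,-165],6],[0,[31,-105,-195],12],[0,[46,-155,-215],18],[0,[61,-205,-222],18],[0,[76,-255,-222],18],[0,[90,-305,-222],18],[0,[101,-340,-222],18],[0,[106,-358,-222],18],[0,[106,-358,-222],18]]'

```text
t: 4.65
tool_pos: [0.6614, -0.1139, 0.3972]
tool_rot: [0.16, -3.137, -0.001]
contact_force: [0.1, -0.4, -0.5]
opening: 0.0593
grip_force: 33.5
```

```bash
python3 - <<'E'
from rel import *
np.set_printoptions(precision=4,suppress=True)
rel([.6623,-.115,.250],95.8)
i=eyes.camera_info('wrist');im=snap('wrist','w2.png')
print('ledge',[proj('wrist',p,i) for p in([.713,-.118,.072],[.726,.011,.072],[.700,-.247,.072])])
E
```

```text
t 4.65 pos [ 0.6614 -0.1139  0.3972] yang 95.8 shift mm [ -0.9  -1.3 147.2] yaw 0.0 q [-0.28  0.16  1.51  0.    1.47 -1.95]
ledge [array([243.8992, 225.2016]), array([356.9623, 246.7213]), array([125.6545, 202.6958])]
```

View pics/w2.png

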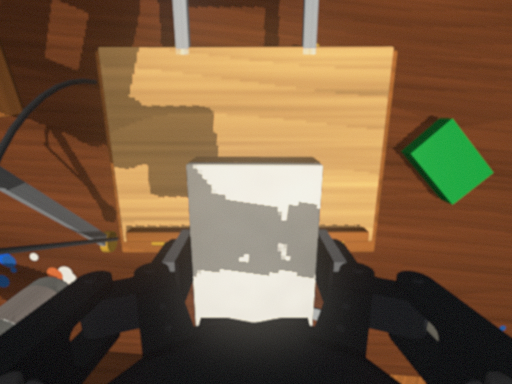

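```bash
python3 - <<'E'
from rel import *
np.set_printoptions(precision=4,suppress=True)
i=eyes.camera_info('wrist')
x=np.array([.995,.101])
for a,b,k in(((98,48),(393,48),.2),((127,228),(367,228),.018)):
    P,Q=onz('wrist',*a,.072,i)[:2],onz('wrist',*b,.072,i)[:2];d=Q-P
    print((P+Q)/2,'hinge',(P+Q)/2+k*x,np.linalg.norm(d),'yaw',np.degrees(np.arctan2(-d[0],d[1])))
# panel (held): top face far/near edges at z ~ TCPz-.1774+.024
z=.3972-.1774+.024
print([onz('wrist',*p,z,i)[:2] for p in((191,163),(322,163))])
E
```

```text
[ 0.5359 -0.1318] hinge [ 0.7349 -0.1116] 0.2770084876000678 yaw 5.91072164390877
[ 0.716  -0.1129] hinge [ 0.7339 -0.1111] 0.26507634030915406 yaw 5.825121609203281
[array([ 0.6188, -0.1432]), array([ 0.613, -0.087])]
```

step_arm --commands '[[0,[-4,-1,40],0],[0,[-4,-1,85],0],[0,[-4,-1,120],0],[0,[-4,-1,138],0],[0,[-4,-1,145],0],[0,[-4,-1,147],0],[0,[-4,-1,147],0],[20,[-4,-1,147],0],[100,[-4,-1,147],0],[100,[-4,-1,147],0],[100,[-4,-1,147],0],[100,[-4,-1,147],0]]'

```text
t: 6.2
tool_pos: [0.6655, -0.1139, 0.2507]
tool_rot: [-0.162, 3.137, -0.0]
contact_force: [0.4, -0.6, -0.4]
opening: 0.0852
grip_force: 0.0
```

step_arm --commands '[[100,[0,0,0],0],[100,[0,0,-15],0],[100,[0,0,-40],0],[100,[0,0,-80],0],[100,[0,0,-130],0],[100,[0,0,-150],0],[100,[0,0,-150],0],[100,[0,0,-150],0]]'

```text
t: 7.2
tool_pos: [0.6651, -0.1138, 0.3981]
tool_rot: [0.162, -3.134, -0.002]
contact_force: [-0.2, 0.3, -0.8]
opening: 0.0855
grip_force: 0.0
```

```bash
python3 - <<'E'
from rel import *
np.set_printoptions(precision=4,suppress=True)
i=eyes.camera_info('wrist');im=snap('wrist','w3.png');
hsv=cv2.cvtColor(im,cv2.COLOR_RGB2HSV)
m=((hsv[...,1]<40)&(hsv[...,2]>90)).astype(np.uint8); m[:,:150]=0;m[:60]=0
for c in cv2.findContours(m,0,2)[0]:
    if cv2.contourArea(c)<2000: continue
    r=cv2.minAreaRect(c); P=np.array([onz('wrist',*p,.096,i)[:2] for p in cv2.boxPoints(r)])
    print(r,P.mean(0),[(np.linalg.norm(v),np.degrees(np.arctan2(v[1],v[0]))) for v in (P[1]-P[0],P[2]-P[1])])
rel([.4845,-.140,.40],5.8)
E
```

```text
((253.5, 184.0), (88.0, 61.0), 90.0) [ 0.6648 -0.1124] [(np.float64(0.057165321126009146), np.float64(95.87213356390025)), (np.float64(0.08830303342618845), np.float64(7.449189898387786))]
t 7.25 pos [ 0.665  -0.1137  0.3975] yang 95.9 shift mm [182.3  -7.5  -1.7] yaw -89.9 q [-0.28  0.17  1.5  -0.    1.48 -1.95]
```

View pics/w3.png

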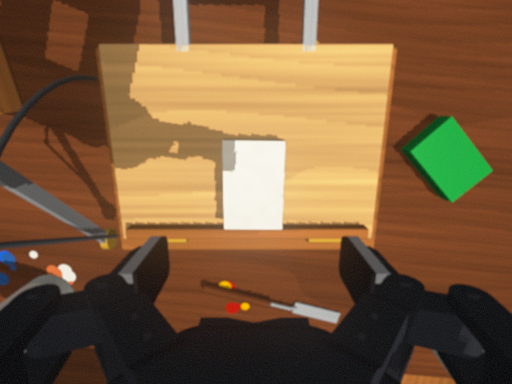

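The panel lies flat and let go at (253,184), its short edge right by the ledge at y≈229 and square to it. Next, the rail.

step_arm --commands '[[70,[15,0,0],8],[40,[40,-2,0],18],[40,[65,-3,0],28],[40,[90,-4,0],38],[40,[115,-5,0],48],[40,[140,-6,0],58],[40,[160,-7,0],68],[40,[175,-7,0],78],[40,[182,-7.5,0],86],[40,[182,-7.5,0],90],[40,[182,-7.5,0],90],[40,[182,-7.5,0],90]]'

```text
t: 8.75
tool_pos: [0.4852, -0.14, 0.3995]
tool_rot: [-2.101, -2.333, 0.001]
contact_force: [-0.4, -0.7, 0.4]
opening: 0.0342
grip_force: 0.0
```

```bash
python3 - <<'E'
from rel import *
np.set_printoptions(precision=4,suppress=True)
i=eyes.camera_info('wrist');im=snap('wrist','w4.png')
print('rail pred',[proj('wrist',p,i) for p in([.484,-.139,.067],[.490,-.199,.067],[.478,-.079,.067])])
rel([.484,-.139,.222],5.8)
np.save('info4.npy',i,allow_pickle=True)
E
```

```text
rail pred [array([252.5432, 179.6262]), array([252.3851, 231.5647]), array([252.7182, 122.1292])]
t 8.8 pos [ 0.4852 -0.14    0.3998] yang 6.0 shift mm [  1.   -0.9 177.8] yaw 0.2 q [-0.43 -0.24  1.89  0.    1.49 -0.53]
```

View pics/w4.png

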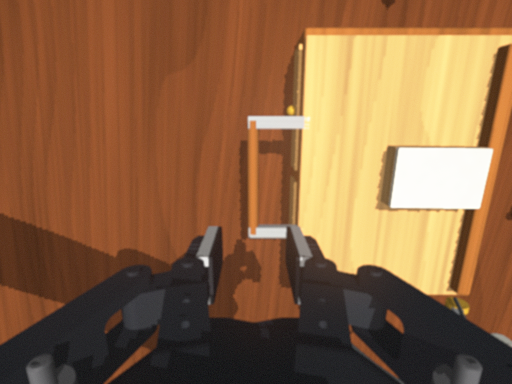

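The rail is at (252.5,178), exactly as predicted and centred between the fingers, clear of the brackets. Descend and close.

step_arm --commands '[[40,[1,-1,40],0],[40,[1,-1,90],0],[40,[1,-1,135],0],[40,[1,-1,165],0],[40,[1,-1,177],0],[40,[1,-1,179],0],[40,[1,-1,179],0],[0,[1,-1,179],0],[0,[1,-1,179],0],[0,[1,-1,179],0],[0,[1,-1,179],0],[0,[1,-1,179],0]]' --squeeze 40

```text
t: 10.3
tool_pos: [0.4839, -0.1397, 0.2232]
tool_rot: [-2.102, -2.333, 0.004]
contact_force: [-6.7, -0.8, 7.9]
opening: 0.0103
grip_force: 39.1
```

```bash
python3 - <<'E'
from rel import *
rel([.484,-.139,.222],5.8)
o=monitor.get_obs();print(o['contact_force'],o['opening'],o['grip_force'])
# arc shifts: tool y ~ +x board, tool z down
r=np.hypot(.25,.005);f=np.arctan2(.005,.25)
for th in np.linspace(0,.86,23): print(round(th,3),[round(1000*(.25-r*np.cos(th+f)),1),round(-1000*(r*np.sin(th+f)-.005),1)],end=' ')
E
```

```text
t 10.3 pos [ 0.4839 -0.1397  0.2232] yang 6.0 shift mm [0.6 0.2 1.2] yaw 0.2 q [-0.43 -0.05  2.04 -0.    1.16 -0.53]
[-6.68996463 -0.7507251   7.87015584] 0.010309681807690353 39.06657099723816
0.0 [np.float64(0.0), np.float64(-0.0)] 0.039 [np.float64(0.4), np.float64(-9.8)] 0.078 [np.float64(1.2), np.float64(-19.5)] 0.117 [np.float64(2.3), np.float64(-29.2)] 0.156 [np.float64(3.8), np.float64(-38.9)] 0.195 [np.float64(5.7), np.float64(-48.5)] 0.235 [np.float64(8.0), np.float64(-58.0)] 0.274 [np.float64(10.7), np.float64(-67.4)] 0.313 [np.float64(13.7), np.float64(-76.7)] 0.352 [np.float64(17.0), np.float64(-85.8)] 0.391 [np.float64(20.8), np.float64(-94.9)] 0.43 [np.float64(24.8), np.float64(-103.8)] 0.469 [np.float64(29.3), np.float64(-112.5)] 0.508 [np.float64(34.0), np.float64(-121.0)] 0.547 [np.float64(39.1), np.float64(-129.4)] 0.586 [np.float64(44.5), np.float64(-137.5)] 0.625 [np.float64(50.3), np.float64(-145.4)] 0.665 [np.float64(56.3), np.float64(-153.1)] 0.704 [np.float64(62.6), np.float64(-160.6)] 0.743 [np.float64(69.2), np.float64(-167.8)] 0.782 [np.float64(76.1), np.float64(-174.7)] 0.821 [np.float64(83.3), np.float64(-181.3)] 0.86 [np.float64(90.7), np.float64(-187.7)]
```

step_arm --commands '[[0,[0,0,-4],0],[0,[0,0.3,-9],0],[0,[0,1.0,-18],0],[0,[0,2.2,-28],0],[0,[0,3.8,-38.5],0],[0,[0,5.7,-48.5],0],[0,[0,8,-58],0],[0,[0,10.7,-67.4],0],[0,[0,13.7,-76.7],0],[0,[0,17,-85.8],0],[0,[0,19.5,-92],0],[0,[0,20.8,-94.9],0]]'

```text
t: 11.8
tool_pos: [0.5036, -0.1375, 0.3165]
tool_rot: [-2.101, -2.33, 0.009]
contact_force: [-9.0, -4.0, 1.3]
opening: 0.0102
grip_force: 39.0
```

```bash
python3 - <<'E'
from rel import *
rel([.484,-.139,.222],5.8)
o=monitor.get_obs();print(o['contact_force'],o['opening'],o['grip_force'])
E
```

```text
t 11.8 pos [ 0.5036 -0.1375  0.3165] yang 5.9 shift mm [  0.6 -19.   94.7] yaw 0.1 q [-0.41 -0.12  1.93 -0.    1.34 -0.51]
[-9.0431023  -3.95343874  1.29114307] 0.010246760979792765 38.95925223827362
```

Forces are small. Continuing along the arc from 0.39 to about 0.86 rad (remaining shift: +70 mm in y, −93 mm in z).

step_arm --commands '[[0,[0,1.8,-4],0],[0,[0,4.5,-10],0],[0,[0,8.5,-17.6],0],[0,[0,13.2,-26.1],0],[0,[0,18.3,-34.5],0],[0,[0,23.7,-42.6],0],[0,[0,29.5,-50.5],0],[0,[0,35.5,-58.2],0],[0,[0,41.8,-65.7],0],[0,[0,46,-70.5],0],[0,[0,48.4,-72.9],0],[0,[0,48.4,-72.9],0]]'

```text
t: 13.3
tool_pos: [0.5515, -0.1325, 0.3927]
tool_rot: [-2.101, -2.33, 0.011]
contact_force: [-18.6, -2.0, 14.1]
opening: 0.0105
grip_force: 39.3
```

step_arm --commands '[[0,[0,2.5,-2.6],0],[0,[0,6.9,-6.9],0],[0,[0,12,-11.6],0],[0,[0,17,-16],0],[0,[0,20,-18.6],0],[0,[0,21.5,-19.9],0],[0,[0,21.5,-19.9],0],[0,[0,21.5,-19.9],0]]'

```text
t: 14.3
tool_pos: [0.5731, -0.1302, 0.4143]
tool_rot: [-2.103, -2.331, 0.008]
contact_force: [-17.8, -0.9, 17.3]
opening: 0.0109
grip_force: 39.3
```

```bash
python3 - <<'E'
from rel import *
np.set_printoptions(precision=4,suppress=True)
o=monitor.get_obs();print(o['contact_force'],o['opening'],o['grip_force'],o['tool_pos'],o['t'])
a=snap('top','top2.png');b=snap('side','side2.png')
A=cv2.resize(a[80:240,240:400],(550,550),interpolation=2);B=cv2.resize(b[150:300,235:385],(250,250))
cv2.imwrite('pics/m.png',np.hstack([A[:,:,::-1][:550,:400],cv2.resize(b[150:310,235:352],(400,550),interpolation=2)[:,:,::-1]]))
E
```

```text
[-17.8199  -0.8979  17.3399] 0.010873990408493057 39.28325057029724 [ 0.5731 -0.1302  0.4143] 14.3
```

View pics/side2.png

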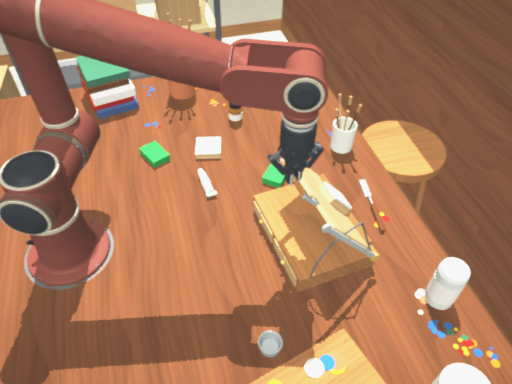

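The side view shows the gripper holding the board up at about (300,190), nearly parallel to the set-arm at (345,230), with the panel at (337,195). There is about 25 N of push along the board towards the hinge, so I'll ease that off and then check the angle numerically.

step_arm --commands '[[0,[0,-1,-1],0],[0,[0,-2,-2],0],[0,[0,-2,-2],0],[0,[0,-2,-2],0]]'

```text
t: 14.9
tool_pos: [0.5716, -0.1304, 0.4136]
tool_rot: [-2.104, -2.332, 0.005]
contact_force: [-9.1, -1.2, 6.2]
opening: 0.0105
grip_force: 39.3
```

```bash
python3 - <<'E'
from rel import *
np.set_printoptions(precision=3,suppress=True)
o=monitor.get_obs();print(o['contact_force'],o['opening'],o['grip_force'],o['tool_pos'],o['t'],np.abs(o['dq']).max())
H=np.array([.733,-.114,.062]);X=np.array([.9949,.1011,0]);Y=np.array([-.1011,.9949,0]);Z=np.array([0,0,1])
def loc(th,x,y,z): # board-frame point to world
    return H+X*(x*np.cos(th)+z*np.sin(th))+Y*y+Z*(-x*np.sin(th)+z*np.cos(th))
for n in('top','side'):
    im=snap(n,n+'3.png');hsv=cv2.cvtColor(im,cv2.COLOR_RGB2HSV)
    for nm,m in(('board',(hsv[...,0]>17)&(hsv[...,0]<32)&(hsv[...,1]>50)&(hsv[...,2]>150)),('white',(hsv[...,1]<40)&(hsv[...,2]>200))):
        m=m.astype(np.uint8)
        for c in cv2.findContours(m,0,2)[0]:
            ctr=c.reshape(-1,2).mean(0); q=proj(n,H+np.array([-.05,0,.1]))
            if cv2.contourArea(c)>80 and np.linalg.norm(ctr-q)<80: print(n,nm,cv2.contourArea(c),cv2.approxPolyDP(c,3,True).reshape(-1,2).tolist())
    for th in(.8,.86,.92):
        print(n,th,'front corners',proj(n,loc(th,-.2,.14,.01)),proj(n,loc(th,-.2,-.14,.01)),'panel',[proj(n,loc(th,-.018+a,b+.008,.034)).round(0).tolist() for a,b in((-.09,.03),(-.09,-.03),(0,-.03),(0,.03))])
E
```

```text
[-9.079 -1.243  6.191] 0.010523653125381996 39.26371157169342 [ 0.572 -0.13   0.414] 14.9 0.003494988329133179
top board 1200.5 [[286, 124], [250, 127], [255, 160], [290, 156], [296, 138], [294, 133], [286, 134]]
top white 131.5 [[285, 118], [293, 132], [298, 117]]
top white 111.5 [[246, 84], [251, 89], [279, 90]]
top 0.8 front corners [254.533 160.73 ] [361.974 149.606] panel [[289.0, 132.0], [310.0, 130.0], [305.0, 115.0], [284.0, 117.0]]
top 0.86 front corners [254.175 156.555] [362.159 145.392] panel [[288.0, 129.0], [310.0, 127.0], [305.0, 114.0], [284.0, 117.0]]
top 0.92 front corners [253.793 152.223] [362.269 141.029] panel [[288.0, 127.0], [310.0, 125.0], [305.0, 114.0], [284.0, 116.0]]
side board 184.0 [[292, 237], [284, 244], [291, 255], [304, 259]]
side board 1361.5 [[254, 195], [259, 222], [270, 239], [272, 234], [265, 219], [277, 238], [275, 248], [283, 258], [280, 262], [288, 268], [294, 282], [276, 241], [288, 231], [277, 212], [298, 194], [293, 186]]
side board 1446.5 [[304, 168], [299, 182], [307, 195], [319, 203], [316, 207], [326, 223], [324, 211], [333, 228], [36
[... 156 characters left out ...]
4], [432, 171], [397, 122], [377, 123]]
side white 189.5 [[323, 182], [334, 198], [351, 207], [341, 193]]
side white 98.0 [[359, 180], [372, 202], [365, 180]]
side white 549.5 [[341, 117], [340, 129], [333, 121], [331, 147], [346, 152], [357, 124], [354, 121], [348, 130], [352, 119], [347, 118], [344, 131]]
side 0.8 front corners [278.964 150.16 ] [330.732 229.132] panel [[323.0, 181.0], [334.0, 197.0], [352.0, 207.0], [340.0, 192.0]]
side 0.86 front corners [282.362 147.096] [334.931 225.761] panel [[325.0, 180.0], [336.0, 196.0], [352.0, 207.0], [341.0, 192.0]]
side 0.92 front corners [285.921 144.141] [339.299 222.475] panel [[327.0, 179.0], [339.0, 195.0], [353.0, 207.0], [342.0, 192.0]]
```

```bash
python3 - <<'E'
from rel import *
np.set_printoptions(precision=2,suppress=True)
H=np.array([.733,-.114,.062]);X=np.array([.9949,.1011,0]);Y=np.array([-.1011,.9949,0]);Z=np.array([0,0,1])
loc=lambda th,x,y,z:H+X*(x*np.cos(th)+z*np.sin(th))+Y*y+Z*(-x*np.sin(th)+z*np.cos(th))
for f,ths in(('top1',(0,)),('top3',(.76,.8,.84,.88,.92))):
    im=cv2.imread(f'pics/{f}.png')
    for th in ths: print(f,th,'y at col 262 of front edge upper/under',*[np.interp(262,*zip(*sorted([proj('top',loc(th,-.2,y,z)).tolist() for y in(.14,0)]))).round(2) for z in(.01,0)],'corner',proj('top',loc(th,-.2,.14,.01)),proj('top',loc(th,-.2,.14,0)))
    rows=range(150,172) if f=='top3' else range(186,204)
    hs=cv2.cvtColor(im,cv2.COLOR_BGR2HSV)
    print([(r,hs[r,262].tolist()) for r in rows])
# set-arm tip prediction for the angles, both views
for n in('top','side'):
    print(n,[(th,proj(n,loc(th,-.25,-.16,.005)).round(1).tolist()) for th in(.8,.84,.88,.92)])
print('measured tip top',(376,155.6),'side',(326.3,227.9))
# steel pixels near tip for a refined centre
for n,q in(('top',(376,155)),('side',(326,228))):
    im=cv2.imread(f'pics/{n}1.png');h=cv2.cvtColor(im,cv2.COLOR_BGR2HSV);u,v=q
    m=((h[...,1]<60)&(h[...,2]>100))[v-12:v+13,u-12:u+13]
    print('\n'.join(''.join('#' if k else '.' for k in r) for r in m))
E
```

```text
top1 0 y at col 262 of front edge upper/under 194.37 194.9 corner [256.61 194.93] [256.56 195.47]
[(186, [25, 75, 246]), (187, [25, 71, 247]), (188, [25, 73, 246]), (189, [24, 75, 246]), (190, [26, 69, 246]), (191, [26, 67, 246]), (192, [26, 64, 247]), (193, [27, 63, 248]), (194, [28, 59, 251]), (195, [17, 114, 222]), (196, [14, 117, 137]), (197, [17, 108, 158]), (198, [18, 94, 141]), (199, [14, 103, 109]), (200, [11, 129, 95]), (201, [8, 118, 93]), (202, [11, 137, 141]), (203, [11, 146, 148])]
top3 0.76 y at col 262 of front edge upper/under 162.67 165.88 corner [254.76 163.42] [255.01 166.6 ]
top3 0.8 y at col 262 of front edge upper/under 159.96 163.28 corner [254.53 160.73] [254.8  164.02]
top3 0.84 y at col 262 of front edge upper/under 157.17 160.59 corner [254.3  157.96] [254.58 161.36]
top3 0.88 y at col 262 of front edge upper/under 154.31 157.83 corner [254.05 155.13] [254.35 158.62]
top3 0.92 y at col 262 of front edge upper/under 151.38 154.99 corner [253.79 152.22] [254.11 155.8 ]
[(150, [18, 102, 218]), (151, [18, 101, 222]), (152, [20, 95, 233]), (153, [22, 90, 240]), 
[... 1257 characters left out ...]
........................
.........................
.........................
.........................
.........................
.........................
.........................
.........................
.........................
.............###.........
...........######........
..........#######........
.........########........
........##########.......
........##########.......
........############.....
.........#############...
.........##############..
...............##########
.................########
..................#######
....................#####
......................###
.......................##
........................#
.......................##
......................#..
```

The camera checks put the board at about 0.84 rad and the set-arm at about 0.85 rad. The arm is still and holding the rail, so I'm handing in.

```bash
python3 -c "
from station import finish_job
print(finish_job())"
```

```text
the job is handed in; nothing more can be done
None
```

I placed the panel white face up against the ledge and let it go, then raised the board to about 0.84 rad (set-arm about 0.85, camera estimates). The fingers still hold it there; the job is handed in, with no verdict returned.

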